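# Open the safety cap of the brush-cleaner canister

### The job

Open the brush-cleaner canister in the tilted wooden stand: press its round safety cap in while twisting it anticlockwise past the catch, and unscrew it until it is free of the neck. Then swing the cap aside on its steel arm until none of the mouth is covered, let go, and leave the other things on the table where they stand.

Things in the scene. Friction and masses are not known exactly. Their poses are not given: they have to be found in the camera images.
- jar_stand: Fixed light-wood stand (base 180x130x32 mm) with an aluminium canister (84 mm across, 115 mm long) that always leans 25 degrees towards -x of this frame. Origin on the table under the stand, z up. In this frame a = (-sin 25, 0, cos 25) is the canister's axis, out of the mouth; u = (cos 25, 0, sin 25) points up the slope from the mouth to the swing post; (u, y, a) is the frame used below.
- mouth (a point): Centre of the canister's mouth, in the plane of the neck's rim, at (-0.040, 0, 0.188) m in the stand's frame; axes as the stand's. The neck is 52 mm across and stands 26 mm above the shoulder.
- cap_top (a point): Centre of the top of the round grey ribbed cap (60 mm across, 38 mm tall: when closed from 6 mm below the rim to 32 mm above it). Moves and turns with the cap; z is the cap's axis, outwards. Grip the cap across its sides, with the closing line within 50 degrees of y, to clear the arm and the lug.
- lug (a point): Middle of the small lug (8 mm wide, sticks out 7 mm) at the cap's upper edge; moves with the cap. With the cap closed it lies 29 degrees from u, clockwise seen from outside. Do not grip on it.
- post (a point): On the axis of the swing post, which is parallel to a and 75 mm from the mouth's axis along u, level with the rim. A steel arm (14 mm wide, from 4 to 10 mm above the cap's top) runs from the post to over the cap's centre; under it, just outside the cap's edge, hangs the catch, 14 mm wide.
- cap_shell (a joint): How far the cap is pressed in along its axis, m: 0 = out, 0.005 = fully in; a spring pushes it out (3 N at 0, 10.5 N fully in).
- cap_turn (a joint): Turn of the cap, rad, anticlockwise seen from outside: 0 closed, 1.9 end stop. From about 0.15 to 0.85 the lug passes under the catch: only with the cap pressed in over 3 mm (best fully). Later no pressing is needed. Cap and arm rise 5 mm per rad of turn. Stiff (0.06 N m), stays where left. From 1.2 to 1.3 on the cap is unscrewed: its plug is clear of the neck and the arm can swing.
- cap_swing (a joint): Swing of arm and cap about the post, rad: 0 = cap over the mouth, 1.6 = end stop; anticlockwise seen from outside, so the cap goes first to -y of the stand's frame (right, seen from the robot), then up the slope. Blocked until the cap is unscrewed; stiff (0.12 N m, about 2 N of push on the cap's side), stays where left. The mouth is wholly uncovered from 0.85 on.
- tin_red_a: Bystander: open red food tin, 84 mm across, 87 mm tall; origin under its centre.
- tin_pink_b: Bystander: open pink food tin, 76 mm across, 74 mm tall; origin under its centre.
- mug_tea: Bystander: white spotted mug, 82x114x91 mm; origin under its centre.
- ink_bottle: Bystander: small square ink bottle with black cap, 46x46x57 mm; origin under its centre.

How it is judged:
By the outcome, as a careful person would: the job done as asked, in the order asked, and still so for the second after the job is handed in, with the robot touching nothing.
It also fails if it takes over 51 s, if anything falls off the work surface, if the arm or the gripper's body presses on something with over 40 N, if the wrist force passes 120 N, or if a joint passes its speed limit or range.

### The arm

A 7-joint arm with a two-finger parallel gripper is mounted at the origin on the work surface; the furniture and walls round the work are solid. World frame = base frame: x ahead of the robot, y to its left, z up, the work surface at z = 0. Lengths are in m, angles in rad, forces in N, time in s.
With the tool pointing down it reaches from about 0.425 to 0.875 m from the base axis. Payload 4.7 kg.
Tool frame: the origin (TCP) lies on the centre line of the jaws, within the pads' length; the fingertips stand ahead of it and the grasp point (between the pads) lies 2 mm behind it (nose_length is the z of the fingertips in the tool frame, in m); z points along the fingers, y is the line along which they close (so a half turn about z gives the same grasp; the last joint's range is limited). The gripper opens to 87 mm and grips with 3 to 60 N. Pads are 19 mm wide; open, the fingers measure 117 mm over their backs; the gripper's body (75 mm by 190 mm) begins 51 mm behind the grasp point.
Start: joints at [1.194, 0.321, -0.07, 1.45, 0.023, 1.371, -0.057], TCP at [0.248, -0.601, 0.24] pointing down, gripper open.
Joint ranges: [-2.86, 2.86], [-0.3, 2.09], [-1.38, 1.24], [0.06, 2.45], [-1.56, 4.7], [0.09, 2.05], [-2.69, 2.69]. Speed limits (rad/s): [2.57, 2.57, 3.14, 3.14, 3.14, 3.14, 3.14].

### API

Orientations are given as a rotation vector (axis times angle).
In Python, from bench import * gives the robot as it stands.
- The arm moves only by the tool send_rows, never from a script. Its arguments are lists of equal length, an entry for each row: "xyz": the shift along the tool's x, y, z in mm, a list of three; "dr": the turn, a rotation vector about the tool's x, y, z in rad, a list of three. A call has exactly 10 rows; each row is the pose to reach, as a shift and turn from the pose commanded when the call began, along the tool's axes at that moment; what a row does not reach only later rows make up. A row lasts 1/12 s, in which the tool goes at most 41.7 mm and 7.16 degrees, less where a joint would pass 70% of its speed; a pose out of reach is approached as far as the arm can. A call with a gripper value outside its range is refused whole. "jaw" is the finger opening in mm, from 0 to 87, set as the call begins (left out, the last holds). The fingers move at their own pace and stop on an object; "grip_force" is the grip in N (left out, the last holds). Time passes only in rows, so rows that repeat a pose let the fingers close, or fill a call up. It gives the time, the measured TCP pose, the force, the opening and the grip force at its end, in the units of the state.
- get_state(): the state, without advancing time (a new reading comes with each control period).
- get_image(name): name is "scene" or "top" or "wrist"; returns the picture (400x640x3 uint8, red, green, blue); there is no depth.
- calibration(name): a dict with "vfov" (degrees; the focal length in pixels is half the picture's height over the tangent of half this angle, whatever the lens; pixels are square), "cx", "cy" (the principal point, pixels), "k1" (the pictures are not rectified: a ray, as slopes to the right and down, at radius r is drawn at 1 + k1 r^2 times it, then the intrinsics apply), "rvec" (rotation vector, rad) and "tvec" (3), from world to camera coordinates, as OpenCV has them; the wrist camera has in their place "hand_eye" (4x4, takes a point from camera to tool coordinates, whose origin is the TCP and whose axes are the flange's). Camera axes: x right, y down, z forward; pixel columns grow to the right and rows downward; lengths in m; the calibration is good to about 2 mm. A picture is of the moment at which its call begins: read the wrist's pose just before it. calibration takes no time and is no camera call.
- close_job(): hands the job in; it is judged then, once.
The state is a dict: "time": time; "joint_positions": joint angles; "qd": joint speeds; "joint_torque": joint torques, N m; "position": TCP position; "tool_rot": TCP orientation; "ft_force": force on the tool from outside, world axes, zero at the start; "torque": the same for the moment, N m; "grip_width": opening from 0.0 (shut) to 1.0 (fully open); "grip_force": force on a finger pad.
Only numpy, scipy, OpenCV 4.12 (cv2) and the standard library are available. Lean on these libraries where they do the work, as an engineer would, in place of code of your own. Each camera call takes 0.05 s, during which the arm holds its last target. There are 200 camera calls.

## Working session

There is one attempt and no reset: what is moved stays moved. The work goes in short steps, Python scripts to look and compute and a tool call to move; the robot and the scene stay as the last step left them, time stands still between calls to the robot, and variables do not carry over. Pictures are saved under pics/ and viewed, at most 10 in all, crops included, and the job is handed in when it is done.

Besides the shell and the picture viewer there is one more tool, called by a JSON object that holds its "api" and its "payload". send_rows: Moves the arm, as the interface text tells. Its arguments: {"type":"object","properties":{"xyz":{"type":"array"},"dr":{"type":"array"},"jaw":{"type":"number"},"grip_force":{"type":"number"}},"required":["xyz","dr"]}

```bash
ls; mkdir -p pics; python3 - <<'E'
from bench import *
import cv2
s=get_state(); print({k:(v if not hasattr(v,'round') else v) for k,v in s.items()})
for n in ("scene","top","wrist"):
    print(n,calibration(n))
a=get_image("scene");b=get_image("top")
cv2.imwrite("pics/scene0.png",a[:,:,::-1]);cv2.imwrite("pics/top0.png",b[:,:,::-1])
E
```

```text
pics
{'time': 0.0, 'joint_positions': array([ 1.19412701,  0.32182542, -0.07005883,  1.45171942,  0.02261837,
        1.37083583, -0.05690216]), 'qd': array([-7.75410075e-04,  1.80810091e-03,  1.62697275e-03,  7.09900067e-04,
        1.02335312e-03, -2.63944648e-05, -2.49219514e-03]), 'joint_torque': array([ 3.74180272e-04, -4.91288638e+01, -4.03594449e-01, -3.12524521e+01,
       -6.39846898e-02,  4.37054154e-02,  1.48402469e-04]), 'position': array([ 0.24730659, -0.60051452,  0.23843745]), 'tool_rot': array([-3.07991754e+00, -6.09558518e-01,  8.07694440e-04]), 'ft_force': array([-0.07949307, -0.20239273,  0.08963251]), 'torque': array([0.00429543, 0.01493061, 0.00433034]), 'grip_force': 0.0, 'grip_width': 0.9974519996854481}
scene {'vfov': 42.28188293028669, 'cx': 327.6626747752582, 'cy': 187.99206159034583, 'k1': -0.003863718419438542, 'rvec': array([ 1.8468075 , -0.93151519,  0.61294348]), 'tvec': array([-0.36102259,  0.28813131,  1.24634303])}
top {'vfov': 42.783282522561365, 'cx': 313.31101143234747, 'cy': 191.86764952219426, 'k1': 0.02455430135193047, 'rvec': array([ 2.17516328, -2.14762165,  0.10419482]), 'tvec': array([-0.04453493,  0.5498536 ,  1.48807368])}
wrist {'vfov': 58.263565627680904, 'cx': 319.89016413561313, 'cy': 201.1557861511182, 'k1': 0.00500090700412944, 'hand_eye': array([[-3.15212784e-05, -9.67547749e-01, -2.52688250e-01,
         6.87697809e-02],
       [ 9.99999793e-01, -1.92727148e-04,  6.13211917e-04,
        -6.61190210e-05],
       [-6.42011696e-04, -2.52688179e-01,  9.67547556e-01,
        -1.45118474e-01],
       [ 0.00000000e+00,  0.00000000e+00,  0.00000000e+00,
         1.00000000e+00]])}
```

View pics/scene0.png

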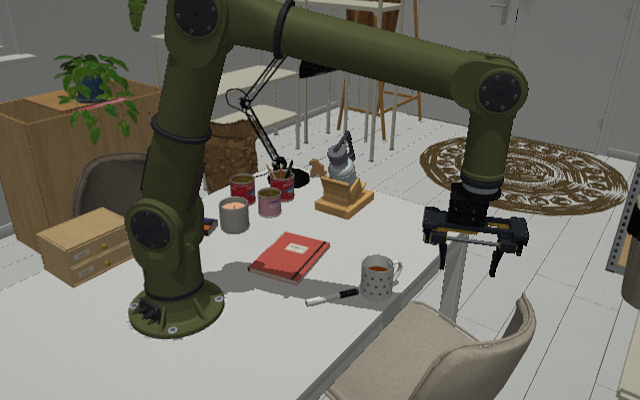

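View pics/top0.png

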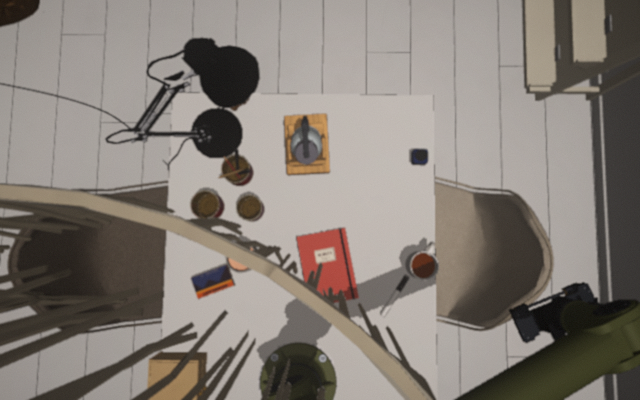

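Scene view: the stand sits at about (345,190), its cap at about (340,150). Top view: the stand is at about (306,144), leaning towards the robot. Next I'll enlarge the stand in both views.

```bash
python3 - <<'E'
import cv2,numpy as np
a=cv2.imread("pics/scene0.png")[120:225,300:390];b=cv2.imread("pics/top0.png")[100:190,270:347]
f=lambda x,s:cv2.resize(x,None,fx=s,fy=s,interpolation=cv2.INTER_CUBIC)
A=f(a,5);B=f(b,4)
o=np.zeros((540,450+308,3),np.uint8);o[:525,:450]=A;o[:360,450:]=B
cv2.imwrite("pics/crop0.png",o)
E
```

```text
(no output)
```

View pics/crop0.png

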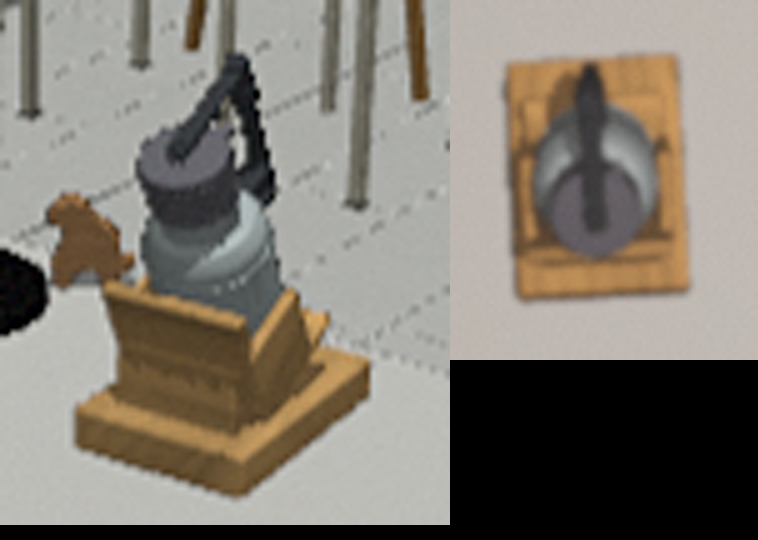

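The enlarged crops show the stand's base, and the cap top centred near scene px (336.6,151) and top px (306.8,153), with the arm running up-slope (+x) to the post. Now I'll measure.

```bash
cat > h.py <<'E'
from bench import *
import cv2,numpy as np
from scipy.spatial.transform import Rotation as Ro
def ray(n,p,st=None):
    c=calibration(n);f=200/np.tan(np.radians(c['vfov']/2))
    d=np.array([(p[0]-c['cx'])/f,(p[1]-c['cy'])/f]);s=d.copy()
    for _ in range(10): s=d/(1+c['k1']*(s@s))
    v=np.array([s[0],s[1],1.])
    if n=='wrist':
        H=c['hand_eye'];R=Ro.from_rotvec(st['tool_rot']).as_matrix()
        return st['position']+R@H[:3,3], (lambda w:w/np.linalg.norm(w))(R@H[:3,:3]@v)
    R=Ro.from_rotvec(c['rvec']).as_matrix()
    return -R.T@c['tvec'], (lambda w:w/np.linalg.norm(w))(R.T@v)
def plane(r,z): o,d=r; return o+d*(z-o[2])/d[2]
def tri(rs):
    A=sum(np.eye(3)-np.outer(d,d) for o,d in rs);b=sum((np.eye(3)-np.outer(d,d))@o for o,d in rs)
    x=np.linalg.solve(A,b);return x,[np.linalg.norm(np.cross(x-o,d)) for o,d in rs]
def proj(n,X,st=None):
    c=calibration(n);f=200/np.tan(np.radians(c['vfov']/2))
    if n=='wrist':
        H=c['hand_eye'];R=Ro.from_rotvec(st['tool_rot']).as_matrix()
        v=H[:3,:3].T@(R.T@(np.asarray(X)-st['position'])-H[:3,3])
    else: v=Ro.from_rotvec(c['rvec']).as_matrix()@X+c['tvec']
    s=v[:2]/v[2];s=s*(1+c['k1']*(s@s));return f*s+[c['cx'],c['cy']]
E
python3 - <<'E'
from h import *
import bench; print([k for k in dir(bench) if not k.startswith('__')])
print(getattr(bench,'nose_length',None))
im=cv2.imread("pics/top0.png");hsv=cv2.cvtColor(im,cv2.COLOR_BGR2HSV)
m=cv2.inRange(hsv,(8,80,70),(25,255,255));k=np.zeros_like(m);k[95:195,270:350]=m[95:195,270:350]
r=cv2.minAreaRect(cv2.findNonZero(k));print(r)
P=[plane(ray('top',p),.032) for p in cv2.boxPoints(r)];print(np.round(P,4))
print('sides',[np.linalg.norm(P[i]-P[i-1]).round(4) for i in range(4)])
C=np.mean(P,0)
for i in range(4):
    e=P[i]-P[i-1]
    print(np.linalg.norm(e).round(3),np.degrees(np.arctan2(e[1],e[0])))
ct,res=tri([ray('top',(306.8,153)),ray('scene',(336.6,151))]);print('C',C,'cap',ct,res)
for n in ((230,205),):pass
E
```

```text
['MotionError', 'calibration', 'close_job', 'get_image', 'get_state', 'nose_length']
0.017
((306.4338684082031, 143.80923461914062), (59.02009963989258, 42.7119140625), 86.8201675415039)
[[ 0.7804  0.0555  0.032 ]
 [ 0.7891 -0.073   0.032 ]
 [ 0.6099 -0.0847  0.032 ]
 [ 0.6013  0.0423  0.032 ]]
sides [np.float64(0.1796), np.float64(0.1287), np.float64(0.1796), np.float64(0.1272)]
0.18 4.216320829584237
0.129 -86.13435105643984
0.18 -176.27528683544048
0.127 93.88999134283316
C [ 0.69516403 -0.01498406  0.032     ] cap [ 0.63199324 -0.02022672  0.21614548] [np.float64(0.0012027951268723373), np.float64(0.001202795126872099)]
```

```bash
cat >> h.py <<'E'
YAW=np.radians(3.9)
def axes(yaw=YAW):
    Z=Ro.from_rotvec([0,0,yaw]).as_matrix();t=np.radians(25)
    return Z@[np.cos(t),0,np.sin(t)],Z@[0,1,0],Z@[-np.sin(t),0,np.cos(t)]
def toolR(th,yaw=YAW):
    "th: turn (rad, ccw seen from outside) of closing line from y; tool y near -y"
    u,y,a=axes(yaw);yt=-(np.cos(th)*y-np.sin(th)*u);zt=-a
    return np.c_[np.cross(yt,zt),yt,zt]
def delta(X,R,st=None):
    st=st or get_state();R0=Ro.from_rotvec(st['tool_rot']).as_matrix()
    d=R0.T@(np.asarray(X)-st['position'])*1000;r=Ro.from_matrix(R0.T@R).as_rotvec()
    print('xyz',d.round(1),'dr',r.round(3),'deg',np.degrees(np.linalg.norm(r)).round(1));return d,r
E
python3 - <<'E'
from h import *
u,y,a=axes();delta(np.array([.632,-.02,.216])+.1*a,toolR(-.75))
E
```

```text
xyz [ 536.7 -403.8  -67.4] dr [0.096 0.448 1.055] deg 65.9
```

{"api": "send_rows", "payload": {"xyz": [[0,0,-80],[537,-404,-67],[537,-404,-67],[537,-404,-67],[537,-404,-67],[537,-404,-67],[537,-404,-67],[537,-404,-67],[537,-404,-67],[537,-404,-67]], "dr": [[0,0,0],[0.096,0.448,1.055],[0.096,0.448,1.055],[0.096,0.448,1.055],[0.096,0.448,1.055],[0.096,0.448,1.055],[0.096,0.448,1.055],[0.096,0.448,1.055],[0.096,0.448,1.055],[0.096,0.448,1.055]], "jaw": 87}}

```text
time: 0.93
position: [0.439, -0.2771, 0.295]
tool_rot: [-2.755, 0.951, -0.584]
ft_force: [1.3, -0.0, 0.6]
grip_width: 0.998
grip_force: 0.0
```

```bash
python3 - <<'E'
from h import *
u,y,a=axes();delta(np.array([.632,-.02,.216])+.1*a,toolR(-.75));print(get_state()['joint_positions'].round(2))
E
```

```text
xyz [ -45.9 -286.    60.1] dr [0.002 0.007 0.017] deg 1.0
[ 1.01 -0.2  -0.25  1.95 -0.4   1.12 -1.35]
```

{"api": "send_rows", "payload": {"xyz": [[-46,-286,60],[-46,-286,60],[-46,-286,60],[-46,-286,60],[-46,-286,60],[-46,-286,60],[-46,-286,60],[-46,-286,60],[-46,-286,60],[-46,-286,60]], "dr": [[0,0,0.02],[0,0,0.02],[0,0,0.02],[0,0,0.02],[0,0,0.02],[0,0,0.02],[0,0,0.02],[0,0,0.02],[0,0,0.02],[0,0,0.02]]}}

```text
time: 1.77
position: [0.5872, -0.0237, 0.3056]
tool_rot: [-2.748, 0.968, -0.577]
ft_force: [-0.4, 0.3, 0.9]
grip_width: 1.002
grip_force: 0.0
```

```bash
python3 - <<'E'
from h import *
u,y,a=axes();st=get_state();w=get_image("wrist")[:,:,::-1].copy()
delta(np.array([.632,-.02,.216])+.1*a,toolR(-.75),st);print(st['joint_positions'].round(2),st['position'],st['tool_rot'],st['qd'].round(2))
np.savez("w1.npz",p=st['position'],r=st['tool_rot']);cv2.imwrite("pics/w1.png",w)
print(proj('wrist',[.632,-.02,.216],st),proj('wrist',[.642,-.0187,.217],st))
E
```

```text
xyz [ 1.7 -2.5  0.2] dr [0.004 0.01  0.004] deg 0.6
[ 0.85 -0.15 -0.74  1.85 -0.21  0.98 -2.08] [ 0.58720539 -0.02373333  0.30557378] [-2.74808593  0.96789566 -0.57736295] [ 0.02 -0.    0.04  0.01 -0.   -0.    0.  ]
[315.77511236 204.12627614] [306.04483689 193.9535904 ]
```

View pics/w1.png

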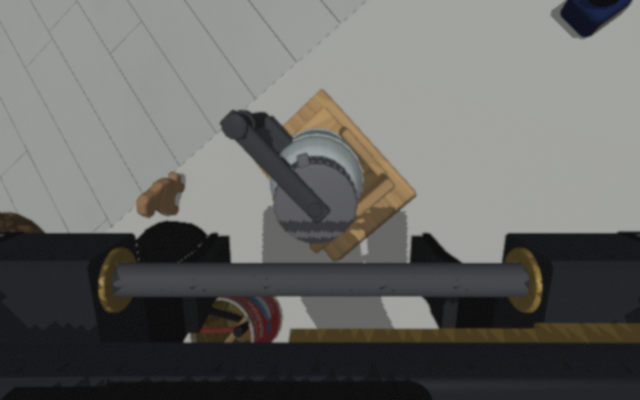

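The wrist view shows the cap centre near (316,201) with a radius of about 44 px, the lug at (301,158), the arm running to the post at (236,123), and the shadow of the gripper bar over the cap's lower edge. I'll fit the cap outline and use the post for yaw.

```bash
python3 - <<'E'
from h import *
out=[]
im=cv2.imread("pics/w1.png");z=np.load("w1.npz");st=dict(position=z['p'],tool_rot=z['r'])
for p in [(290,190),(340,200),(300,225),(330,170),(345,150),(270,150),(280,240),(230,240)]: print(p,im[p[1],p[0]],end=' ')
print()
t=cv2.imread("pics/top0.png");s=cv2.imread("pics/scene0.png")
print(t[155,300],t[155,312],t[140,300],s[149,332],s[153,342],s[160,337],s[170,337])
# radial edges: along rays from the rough centre, strongest gradient near r 38..50
g=cv2.GaussianBlur(cv2.cvtColor(im,cv2.COLOR_BGR2GRAY).astype(np.float32),(0,0),1)
c=np.array([316.,201.])
for it in range(3):
    P=[]
    for a in np.radians(np.arange(0,360,4)):
        r=np.arange(36,53,.25);x=c[0]+r*np.cos(a);y=c[1]+r*np.sin(a)
        v=cv2.remap(g,x.astype(np.float32)[None],y.astype(np.float32)[None],1)[0]
        d=np.gradient(v);i=np.argmax(d)
        if d[i]>1.5:P.append((x[i],y[i],np.degrees(a),r[i]))
    P=np.array(P);e=cv2.fitEllipse(P[:,:2].astype(np.float32))
    A=np.c_[2*P[:,:2],np.ones(len(P))];w=np.ones(len(P))
    for _ in range(20):
        q=np.linalg.lstsq(A*w[:,None],(P[:,:2]**2).sum(1)*w,rcond=None)[0];R=np.sqrt(q[2]+q[:2]@q[:2]);rs=np.hypot(*(P[:,:2]-q[:2]).T)-R;w=1/(1+(rs/1.)**2)
    print(len(P),e,'circ',q[:2],R,'inl',(abs(rs)<1).sum());c=q[:2]
o=cv2.resize(im[100:260,200:420],None,fx=3.5,fy=3.5,interpolation=cv2.INTER_CUBIC)
for p in P:cv2.circle(o,(int((p[0]-200+.5)*3.5),int((p[1]-100+.5)*3.5)),2,(0,0,255),-1)
cv2.circle(o,tuple(int(v) for v in (c-[199.5,99.5])*3.5),int(R*3.5),(0,255,0),1)
cv2.imwrite("pics/fit1.png",o)
E
```

```text
(290, 190) [60 57 55] (340, 200) [96 92 92] (300, 225) [60 57 57] (330, 170) [100  96  95] (345, 150) [116 117 111] (270, 150) [56 53 51] (280, 240) [ 99 102 101] (230, 240) [131 135 134] 
[100  95 101] [100  95 100] [105 107 105] [110 103 102] [111 104 104] [51 49 48] [104 104  98]
70 ((314.5571594238281, 200.392333984375), (87.35697174072266, 94.08525085449219), 144.4221954345703) circ [314.86047169 199.30324908] 43.16652253135408 inl 39
73 ((314.2438659667969, 199.61724853515625), (87.41411590576172, 92.4100570678711), 144.29615783691406) circ [315.07243389 199.46984344] 43.22552839885015 inl 36
72 ((314.17156982421875, 199.4113311767578), (87.2883071899414, 91.899169921875), 141.8662872314453) circ [315.21052361 199.37985932] 43.39002659049812 inl 37
```

View pics/fit1.png

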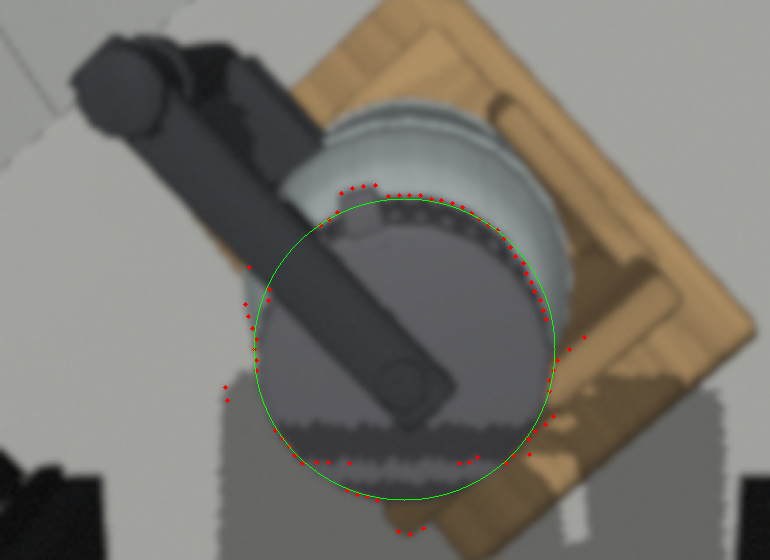

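{"api": "send_rows", "payload": {"xyz": [[-10,30,-5],[-25,60,-10],[-40,90,-10],[-40,90,-10],[-40,90,-10],[-40,90,-10],[-40,90,-10],[-40,90,-10],[-40,90,-10],[-40,90,-10]], "dr": [[0,0,0],[0,0,0],[0,0,0],[0,0,0],[0,0,0],[0,0,0],[0,0,0],[0,0,0],[0,0,0],[0,0,0]]}}

```text
time: 2.65
position: [0.5046, -0.0682, 0.2783]
tool_rot: [-2.747, 0.968, -0.581]
ft_force: [0.2, -0.3, 0.4]
grip_width: 1.002
grip_force: 0.0
```

```bash
python3 - <<'E'
from h import *
st=get_state();w=get_image("wrist")[:,:,::-1].copy()
np.savez("w2.npz",p=st['position'],r=st['tool_rot']);cv2.imwrite("pics/w2.png",w)
p=proj('wrist',[.632,-.02,.216],st);print(p,st['joint_positions'].round(2))
x0,y0=int(p[0])-110,max(0,int(p[1])-100);print(x0,y0)
cv2.imwrite("pics/w2c.png",cv2.resize(w[y0:y0+160,max(x0,0):x0+220],None,fx=3.5,fy=3.5,interpolation=cv2.INTER_CUBIC))
E
```

```text
[190.50136811 147.26478068] [ 0.58 -0.3  -0.35  2.05 -0.27  0.98 -1.92]
80 47
```

View pics/w2c.png

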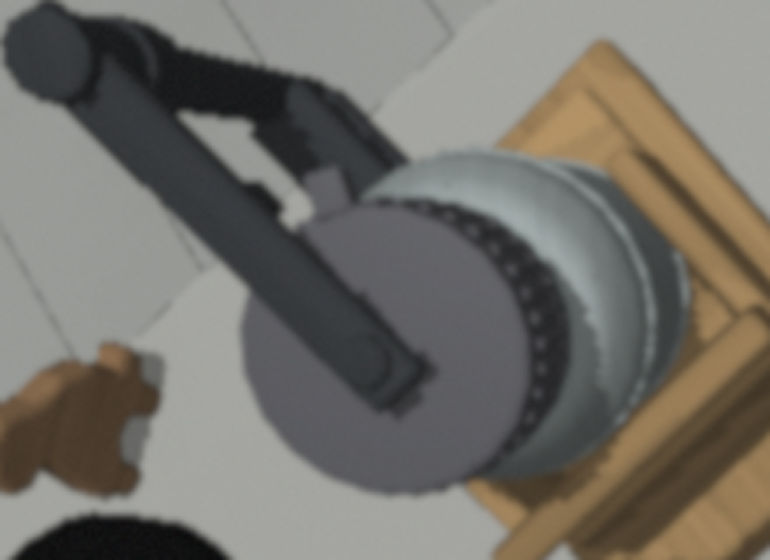

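In this view the top face is clear: an ellipse spanning x 241–531 and y 200–494 in the crop. The arm boss is at (367,362) and the post top at (48,54). I'll triangulate from the two wrist views.

```bash
python3 - <<'E'
from h import *
S=[]
for n in (1,2):
    z=np.load(f"w{n}.npz");S.append(dict(position=z['p'],tool_rot=z['r']))
e2=cv2.fitEllipse(np.float32([(241,345),(255,410),(310,465),(400,494),(470,478),(515,420),(531,350),(520,290),(480,235),(430,207),(390,200),(330,213),(250,290)]))
e1=cv2.fitEllipse(np.float32([(256,350),(264,300),(275,430),(310,472),(350,490),(405,499),(460,488),(510,460),(545,400),(553,350),(545,310),(520,270),(480,240),(440,226),(405,222)]))
print(e1,e2)
f=lambda c,o:np.array(c)/3.5-.36+o
O=(np.array([200,100]),np.array([80,47]))
pts=dict(cap=(e1[0],e2[0]),boss=((402,385),(367,362)),post=((120,88),(48,54)))
X={}
for k,v in pts.items():
    rs=[ray('wrist',f(v[i],O[i]),S[i]) for i in (0,1)]
    X[k],r=tri(rs);print(k,X[k].round(4),np.round(r,4))
    if k=='cap': print('all4',tri(rs+[ray('top',(306.8,153)),ray('scene',(336.6,151))]), [proj(n,X[k]) for n in('top','scene')])
d=X['post']-X['boss'];print('post-boss',np.linalg.norm(d),'yaw',np.degrees(np.arctan2(d[1],d[0])),'slope',np.degrees(np.arctan2(d[2],np.hypot(*d[:2]))))
u,y,a=axes();e=X['boss']-X['cap'];print('boss-cap',e@u,e@y,e@a)
E
```

```text
((403.2937316894531, 360.0226745605469), (278.23876953125, 300.96148681640625), 89.09757232666016) ((387.4236145019531, 347.5269470214844), (287.7095947265625, 299.5306701660156), 142.4043731689453)
cap [ 0.6336 -0.0199  0.2149] [0. 0.]
all4 (array([ 0.63267044, -0.02018404,  0.21598347]), [np.float64(0.0006520271256036808), np.float64(0.00032667581730616845), np.float64(0.0010044408039445827), np.float64(0.0015539722475453588)]) [array([306.32991265, 152.74995691]), array([337.18915954, 151.18882859])]
boss [ 0.6275 -0.0192  0.2252] [0.0002 0.0002]
post [ 0.6951 -0.0154  0.2595] [0.0003 0.0003]
post-boss 0.07593963300928579 yaw 3.2020196328402735 slope 26.864652747994615
boss-cap -0.0011381833423103633 0.001164931606234049 0.011911527140336609
```

{"api": "send_rows", "payload": {"xyz": [[0,-30,0],[20,-60,5],[40,-90,10],[40,-90,10],[40,-90,10],[40,-90,10],[40,-90,10],[40,-90,10],[40,-90,10],[40,-90,10]], "dr": [[0,0,0],[0,0,0],[0,0,0],[0,0,0],[0,0,0],[0,0,0],[0,0,0],[0,0,0],[0,0,0],[0,0,0]]}}

```text
time: 3.53
position: [0.5872, -0.0238, 0.3064]
tool_rot: [-2.747, 0.969, -0.58]
ft_force: [-1.0, 0.9, -1.4]
grip_width: 0.999
grip_force: 0.0
```

```bash
sed -i 's/radians(3.9)/radians(3.6)/' h.py; echo "CAP=np.array([.633,-.020,.2155])" >>h.py; python3 - <<'E'
from h import *
u,y,a=axes();delta(CAP+.04*a,toolR(-.75));delta(CAP-.017*a,toolR(-.75));print(get_state()['joint_positions'].round(2))
E
```

```text
xyz [ 2.3 -2.9 61.7] dr [0.002 0.009 0.008] deg 0.7
xyz [  2.9  -3.  118.7] dr [0.002 0.009 0.008] deg 0.7
[ 0.57 -0.13 -0.49  1.86 -0.15  0.98 -2.13]
```

{"api": "send_rows", "payload": {"xyz": [[2.5,-3,30],[2.5,-3,60],[2.5,-3,75],[2.7,-3,85],[2.8,-3,95],[2.8,-3,103],[2.9,-3,110],[2.9,-3,115],[2.9,-3,118.5],[2.9,-3,118.5]], "dr": [[0,0.009,0.008],[0,0.009,0.008],[0,0.009,0.008],[0,0.009,0.008],[0,0.009,0.008],[0,0.009,0.008],[0,0.009,0.008],[0,0.009,0.008],[0,0.009,0.008],[0,0.009,0.008]]}}

```text
time: 4.37
position: [0.6405, -0.019, 0.1998]
tool_rot: [-2.742, 0.981, -0.59]
ft_force: [-0.0, 0.2, -0.8]
grip_width: 0.998
grip_force: 0.0
```

```bash
python3 - <<'E'
from h import *
u,y,a=axes();delta(CAP-.017*a,toolR(-.75));st=get_state();print(st['joint_positions'].round(2),st['ft_force'],st['torque'])
E
```

```text
xyz [ 0.2  0.5 -0.5] dr [0.001 0.002 0.   ] deg 0.1
[ 0.53  0.07 -0.55  1.91  0.01  0.74 -2.27] [-0.01304811  0.19744314 -0.75571598] [5.98490963e-02 5.39912809e-01 3.28280779e-04]
```

{"api": "send_rows", "payload": {"xyz": [[0,0,0],[0,0,0],[0,0,0],[0,0,0],[0,0,0],[0,0,0],[0,0,0],[0,0,0],[0,0,0],[0,0,0]], "dr": [[0,0,0],[0,0,0],[0,0,0],[0,0,0],[0,0,0],[0,0,0],[0,0,0],[0,0,0],[0,0,0],[0,0,0]], "jaw": 45, "grip_force": 35}}

```text
time: 5.2
position: [0.64, -0.0205, 0.2]
tool_rot: [-2.743, 0.983, -0.59]
ft_force: [-4.0, -3.7, 2.3]
grip_width: 0.686
grip_force: 35.0
```

```bash
python3 - <<'E'
from h import *
u,y,a=axes();delta(CAP-.017*a,toolR(-.75));st=get_state();F=st['ft_force'];print(F@u,F@y,F@a,st['torque'],st['grip_width']*87)
E
```

```text
xyz [-0.5 -0.9 -0. ] dr [ 0.003  0.001 -0.001] deg 0.2
-2.8975328535140377 -3.488904379555921 3.8661119571981475 [-0.82417554  1.12124391 -0.45325776] 59.653990425764405
```

{"api": "send_rows", "payload": {"xyz": [[0,0.7,0],[0,1.4,0],[0,1.4,1],[0,1.4,2],[0,1.4,3],[0,1.4,4],[0,1.4,5],[0,1.4,6],[0,1.4,6],[0,1.4,6]], "dr": [[0,0,0],[0,0,0],[0,0,0],[0,0,0],[0,0,0],[0,0,0],[0,0,0],[0,0,0],[0,0,0],[0,0,0]]}}

```text
time: 6.03
position: [0.6421, -0.0209, 0.1958]
tool_rot: [-2.743, 0.981, -0.592]
ft_force: [-10.7, -4.4, 11.7]
grip_width: 0.683
grip_force: 35.0
```

```bash
cat > s.py <<'E'
from h import *
import sys
u,y,a=axes();st=get_state();d,r=delta(CAP-.017*a,toolR(float(sys.argv[1])),st);F=st['ft_force'];T=st['torque'];print('F',F@u,F@y,F@a,'T',T@u,T@y,T@a,st['grip_width']*87,'q',st['joint_positions'].round(2))
E
python3 s.py -.75
```

```text
xyz [-0.9 -1.2 -4.7] dr [ 0.003 -0.     0.   ] deg 0.1
F -4.975984067519391 -3.7559151528053567 15.272904769461395 T -0.8485520143621508 1.72335482042911 -0.06880664553362964 59.45288820667055 q [ 0.53  0.07 -0.55  1.91  0.02  0.73 -2.27]
```

{"api": "send_rows", "payload": {"xyz": [[0,0,-0.2],[0,0,-0.5],[0,0,-0.7],[0,0,-1],[0,0,-1.2],[0,0,-1.5],[0,0,-1.7],[0,0,-2],[0,0,-2.2],[0,0,-2.5]], "dr": [[0,0,-0.05],[0,0,-0.1],[0,0,-0.15],[0,0,-0.2],[0,0,-0.25],[0,0,-0.3],[0,0,-0.35],[0,0,-0.4],[0,0,-0.45],[0,0,-0.5]]}}

```text
time: 6.87
position: [0.6415, -0.0205, 0.1976]
tool_rot: [-2.992, 0.278, -0.657]
ft_force: [-5.2, -3.8, 5.9]
grip_width: 0.682
grip_force: 35.0
```

```bash
python3 s.py -.25
```

```text
xyz [-0.3 -1.  -2.8] dr [0.001 0.    0.002] deg 0.1
F -2.4587112825939705 -3.4705852151176693 7.681143698081327 T -0.6453332067437048 1.1236283818397304 -0.16774480498724134 59.36785503132408 q [ 0.56  0.07 -0.57  1.91  0.02  0.74 -1.77]
```

```bash
python3 - <<'E'
from h import *
w=get_image("wrist")[:,:,::-1]
cv2.imwrite("pics/w3.png",cv2.resize(w[100:360,150:490],None,fx=2.3,fy=2.3,interpolation=cv2.INTER_CUBIC))
E
```

```text
(no output)
```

View pics/w3.png

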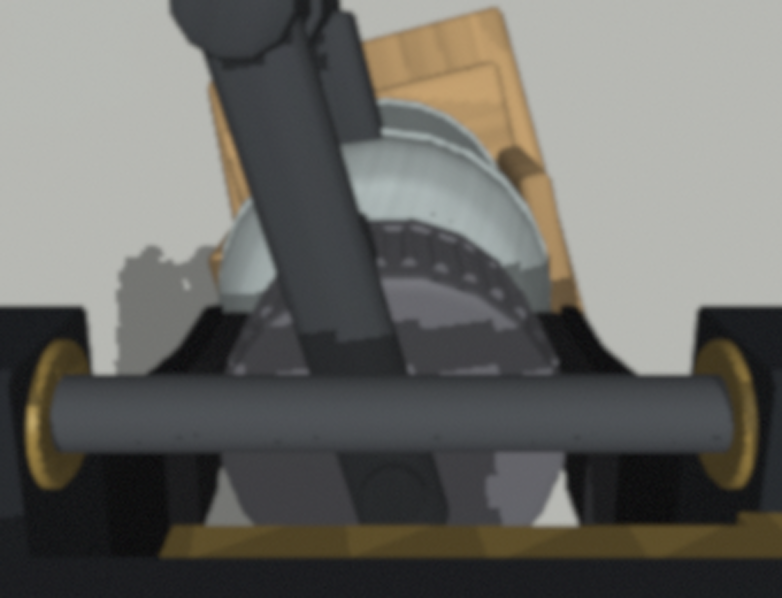

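The lug would show to the right of the arm if the cap had slipped. It is hidden under the arm instead, so the cap turned with the gripper. Axial force has dropped, so I'll press harder and continue past the catch.

{"api": "send_rows", "payload": {"xyz": [[0,0,1.5],[0,0,3],[0,0,2.8],[0,0,2.5],[0,0,2.3],[0,0,2.1],[0,0,1.9],[0,0,1.6],[0,0,1.3],[0,0,1]], "dr": [[0,0,0],[0,0,0],[0,0,-0.05],[0,0,-0.1],[0,0,-0.15],[0,0,-0.2],[0,0,-0.25],[0,0,-0.3],[0,0,-0.35],[0,0,-0.4]]}}

```text
time: 7.75
position: [0.6417, -0.0201, 0.1974]
tool_rot: [3.03, 0.327, 0.674]
ft_force: [-11.3, -3.1, 10.4]
grip_width: 0.689
grip_force: 35.0
```

```bash
python3 s.py .15
```

```text
xyz [-0.1 -0.6 -3.1] dr [0.001 0.001 0.003] deg 0.2
F -5.967158986831297 -2.433391422975605 14.312371616809239 T -0.48704140845627364 1.4858014681868403 -0.13766161102521654 59.91524777741902 q [ 0.59  0.08 -0.6   1.91  0.03  0.74 -1.38]
```

```bash
python3 - <<'E'
from h import *
w=get_image("wrist")[:,:,::-1]
cv2.imwrite("pics/w4.png",cv2.resize(w[60:320,150:490],None,fx=2.3,fy=2.3,interpolation=cv2.INTER_CUBIC))
E
```

```text
(no output)
```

View pics/w4.png

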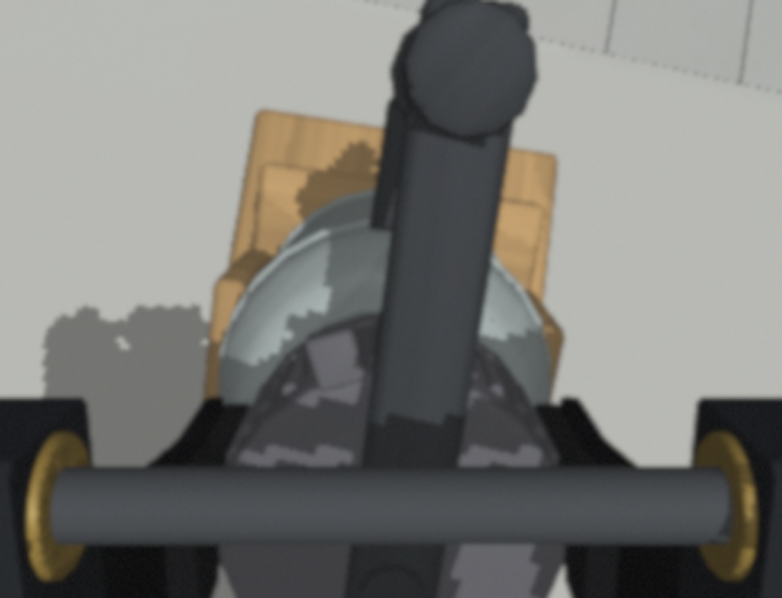

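The lug at (335,360) in the crop is now on the far (left) side of the arm, so it has passed the catch. I'll continue to 1.5 rad while easing off the press.

{"api": "send_rows", "payload": {"xyz": [[0,0,-0.3],[0,0,-0.6],[0,0,-0.9],[0,0,-2],[0,0,-3],[0,0,-4],[0,0,-5],[0,0,-6],[0,0,-7],[0,0,-8]], "dr": [[0,0,-0.06],[0,0,-0.12],[0,0,-0.18],[0,0,-0.24],[0,0,-0.3],[0,0,-0.36],[0,0,-0.42],[0,0,-0.48],[0,0,-0.54],[0,0,-0.6]]}}

```text
time: 8.63
position: [0.6385, -0.0204, 0.2038]
tool_rot: [2.691, 1.163, 0.61]
ft_force: [-5.0, -2.5, 5.0]
grip_width: 0.683
grip_force: 35.2
```

```bash
python3 s.py .75
```

```text
xyz [ 0.5 -0.6  4.1] dr [0.    0.001 0.003] deg 0.2
F -2.5030833853077783 -2.1860134969273974 6.716601015913228 T -0.7586930660526474 0.9639455306864086 -0.1497153634711766 59.44373629393543 q [ 0.62  0.06 -0.63  1.91  0.02  0.75 -0.77]
```

```bash
python3 - <<'E'
from h import *
u,y,a=axes();st=get_state();R=Ro.from_rotvec(st['tool_rot']).as_matrix();r=-.075*u
for p in np.arange(.06,.61,.06):
    d=R.T@(Ro.from_rotvec(a*p).apply(r)-r)*1000;print(np.round(d,1).tolist())
E
```

```text
[-3.0, 3.4, 0.0]
[-5.7, 6.9, 0.0]
[-8.3, 10.6, 0.0]
[-10.6, 14.5, 0.0]
[-12.7, 18.5, 0.0]
[-14.6, 22.6, 0.0]
[-16.2, 26.8, 0.0]
[-17.5, 31.1, 0.0]
[-18.6, 35.4, 0.0]
[-19.4, 39.9, 0.0]
```

{"api": "send_rows", "payload": {"xyz": [[0,0,-2.5],[-3,3.4,-3],[-5.7,6.9,-3],[-8.3,10.6,-3],[-10.6,14.5,-3],[-12.7,18.5,-3],[-14.6,22.6,-3],[-16.2,26.8,-3],[-17.5,31.1,-3],[-18.6,35.4,-3]], "dr": [[0,0,0],[0,0,-0.06],[0,0,-0.12],[0,0,-0.18],[0,0,-0.24],[0,0,-0.3],[0,0,-0.36],[0,0,-0.42],[0,0,-0.48],[0,0,-0.54]]}}

```text
time: 9.47
position: [0.6493, -0.0563, 0.2104]
tool_rot: [2.217, 1.786, 0.516]
ft_force: [-2.8, 0.8, 3.0]
grip_width: 0.69
grip_force: 35.0
```

```bash
cat > s2.py <<'E'
from h import *
import sys
u,y,a=axes();st=get_state();R=Ro.from_rotvec(st['tool_rot']).as_matrix()
post=CAP+.075*u;d=st['position']-post;print('r',np.hypot(d@u,d@y),'swing by position',np.arctan2(-(d@y),-(d@u)),'h',d@a)
F=st['ft_force'];T=st['torque'];print('F',F@u,F@y,F@a,'T',T@a,st['joint_positions'].round(2))
r=d-a*(d@a);r*=.075/np.linalg.norm(r)
for p in np.arange(.06,.61,.06):print(np.round(R.T@(Ro.from_rotvec(a*p).apply(r)-r)*1000,1).tolist())
E
python3 s2.py
```

```text
r 0.07450136159354184 swing by position 0.5239343490536398 h -0.01053622608957313
F -1.2485553587911737 0.986513453920856 3.9279270924809273 T 0.01459672178865954 [ 0.69  0.09 -0.64  1.87 -0.    0.77 -0.15]
[-3.0, 3.3, -0.0]
[-5.9, 6.8, -0.0]
[-8.5, 10.5, -0.0]
[-10.9, 14.3, -0.0]
[-13.0, 18.3, -0.1]
[-14.9, 22.3, -0.1]
[-16.6, 26.5, -0.1]
[-18.0, 30.8, -0.1]
[-19.1, 35.1, -0.1]
[-20.0, 39.5, -0.1]
```

Swinging freely at 0.52 rad. Continuing to about 1.12.

{"api": "send_rows", "payload": {"xyz": [[-3,3.3,0],[-5.9,6.8,0],[-8.5,10.5,0],[-10.9,14.3,0],[-13,18.3,0],[-14.9,22.3,0],[-16.6,26.5,0],[-18,30.8,0],[-19.1,35.1,0],[-20,39.5,0]], "dr": [[0,0,-0.06],[0,0,-0.12],[0,0,-0.18],[0,0,-0.24],[0,0,-0.3],[0,0,-0.36],[0,0,-0.42],[0,0,-0.48],[0,0,-0.54],[0,0,-0.6]]}}

```text
time: 10.3
position: [0.6808, -0.084, 0.2242]
tool_rot: [1.549, 2.301, 0.377]
ft_force: [-2.6, 1.4, 2.8]
grip_width: 0.686
grip_force: 35.0
```

{"api": "send_rows", "payload": {"xyz": [[0,0,0],[0,0,0],[0,0,0],[0,0,0],[0,0,0],[0,0,0],[0,0,0],[0,0,0],[0,0,0],[0,0,0]], "dr": [[0,0,0],[0,0,0],[0,0,0],[0,0,0],[0,0,0],[0,0,0],[0,0,0],[0,0,0],[0,0,0],[0,0,0]], "jaw": 85}}

```text
time: 11.13
position: [0.6802, -0.0865, 0.2238]
tool_rot: [1.553, 2.298, 0.374]
ft_force: [-0.2, -0.4, -0.2]
grip_width: 0.98
grip_force: 0.0
```

```bash
python3 s2.py|head -2
```

```text
r 0.07661421505054158 swing by position 1.1310107907510571 h -0.01065364479102164
F -0.22664567872540115 -0.3874568396163167 -0.07110046846292212 T 0.017950648277507038 [ 0.74  0.17 -0.67  1.77  0.05  0.81  0.45]
```

{"api": "send_rows", "payload": {"xyz": [[0,0,-5],[0,0,-12],[0,0,-22],[0,0,-35],[0,0,-50],[0,0,-70],[0,0,-95],[0,0,-120],[0,0,-120],[0,0,-120]], "dr": [[0,0,0],[0,0,0],[0,0,0],[0,0,0],[0,0,0],[0,0,0],[0,0,0],[0,0,0],[0,0,0],[0,0,0]]}}

```text
time: 11.97
position: [0.6301, -0.0899, 0.336]
tool_rot: [1.55, 2.293, 0.374]
ft_force: [-0.0, -0.6, 0.4]
grip_width: 0.981
grip_force: 0.0
```

```bash
python3 - <<'E'
from h import *
st=get_state();print(st['time'],st['position'],st['ft_force'],st['joint_positions'].round(2))
w=get_image("wrist")[:,:,::-1];s=get_image("scene")[:,:,::-1]
o=np.zeros((400,760,3),np.uint8);o[:,:480]=w[:,80:560];o[:280,480:]=cv2.resize(s[110:250,270:410],None,fx=2,fy=2,interpolation=cv2.INTER_CUBIC);cv2.imwrite("pics/end.png",o)
E
```

```text
11.9667 [ 0.63012429 -0.08987652  0.33601108] [-0.00144603 -0.56597703  0.39592101] [ 0.83 -0.02 -0.66  1.71 -0.13  1.02  0.59]
```

View pics/end.png

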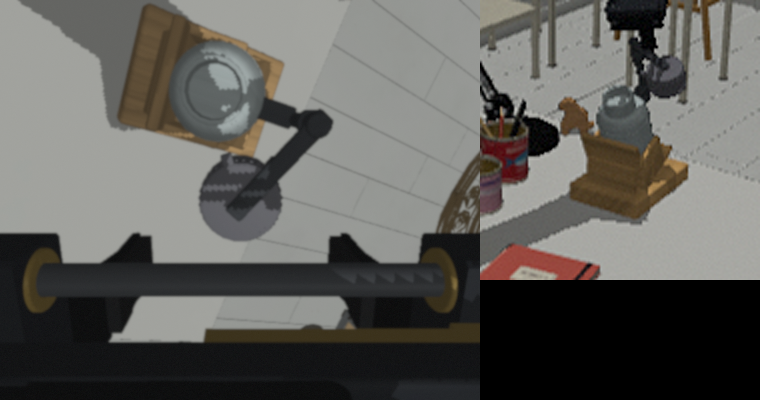

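The mouth at (213,90) is wholly uncovered, the cap hangs aside at (240,198), and the gripper is clear of everything. Handing in.

```bash
python3 -c "
from bench import *
print(close_job())"
```

```text
the job is handed in; nothing more can be done
None
```

The canister is open: the cap was pressed, turned past the catch and unscrewed, then swung aside about 1.1 rad and released with the mouth wholly uncovered; I touched nothing else on the table and handed the job in at about 12 s.

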